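# Scan a notebook cover in a tray-loading scanner

## Task

Lay the blue pocket notebook gently and flat in the scanner's open tray, cover still up and its long side pointing into the machine, and let go of it; then push the tray smoothly until it is fully home. Then reach in under the blue hood without bumping it and press the green membrane key, firmly enough for it to register for a moment but without leaning hard on it, and draw back. Leave the other keys, the orange notebook and everything else on the desk as they are.

Things in the scene. Friction and masses are not known exactly. Their poses are not given: they have to be found in the camera images.
- notebook: Rigid blue pocket notebook with a black band, 100 x 64 x 16 mm (its x, y, z), about 130 g, lying flat on the desk left or right of the scanner. Origin: centre of its underside; x along its long side, z out of the cover. The sign of x does not matter for the tray.
- notebook2: The same notebook in orange, a bystander lying on the other side; leave it. Origin and axes as the blue one.
- scanner: White tray-loading desktop scanner, fixed, 220 deep (x) x 260 wide (y) x 235 mm high. Origin: under its centre, on the desk; x points from its front to its back (away from the robot, yaw up to 0.2 rad), z up. Body front at local x -110. A grey key panel slopes at 30 degrees, facing up and to the robot, from (x -105, z 81) to (x -30, z 124); behind it the upper housing, which carries the hood.
- hood: Blue hood overhanging the panel: a bar 30 (x) x 260 (y) x 55 mm (z), fixed to the scanner; origin: centre of its underside. Its front edge stands 21 mm behind, its underside 75 mm above, the green key's centre, its top at 235 mm: an upright gripper does not fit over the key; one leaning back 25 to 40 degrees towards the robot does.
- scan_key: Green membrane key with a white dot, middle of three on the panel, 36 (up the slope) x 46 mm (y), face 3.5 mm over the panel. x up the slope, z straight out of it (30 degrees from vertical, to the robot). Pressed along -z it gives from 1 N, 0.4 mm per N, to a hard stop at 2 mm (6 N). It registers at 4 N or more held 0.1 s; over 22 N harms it. Origin: 4 mm under the face's centre.
- scan_key_face (a point): Centre of the green key's face; axes as the green key (z straight out of the face).
- stop_key: Red key, 36 x 46 mm, centre 75 mm to the +y side of the green one, same make; not to be pressed.
- menu_key: Black key, 36 x 46 mm, centre 75 mm to the -y side of the green one, same make; not to be pressed.
- tray (a joint): How far the tray is pulled out (m): 0 fully home, 0.14 fully out; it starts 0.12 to 0.14 out. It slides along the scanner's x axis, with 1.5 N friction, and stays where it is left.
- tray_in (a point): Centre of the tray's inner floor, 14 mm above the desk (axes as the scanner's; moves with the tray). The floor is 120 (x) x 135 mm (y) inside; side and rear walls are 6 mm thick and rise 10 mm over the floor; at the front stands the front plate. The rear wall's outer face lies 66 mm behind this point.
- tray_front (a point): Centre of the robot-side face of the tray's blue front plate, 40 mm above the desk, where to push. The plate is 168 wide (y), 29 thick, from 6 to 62 mm above the desk; pushed home, its face stands 25 mm in front of the scanner's body.
- eraser: White and blue eraser 50 x 22 x 13 mm lying on the desk to the left; origin under its centre. Bystander.
- glue: Yellow glue stick, diameter 29, 90 mm tall, standing to the right; origin under its centre. Bystander.
- pen_pot: Black pot with pens, diameter 80, 100 mm tall, pens to 180 mm; origin under its centre. Bystander.
- mug: White mug, diameter 80, 95 mm tall, handle to +y; origin under its centre. Bystander.
- pencil_case: Dark blue pencil case 200 x 70 x 48 mm far to the left; origin under its centre. Bystander.
- set_square: Greenish clear set square, 110 x 100 x 4 mm, lying to the right; origin near its middle, underneath. Bystander.
There are look-alikes about, which are no part of the job. Several things have the shape of the notebook; the one meant has the colours described above.

How it is judged:
By the outcome, as a careful person would: the job done as asked, in the order asked, and still so for the second after the job is handed in, with the robot touching nothing.
It also fails if it takes over 64 s, if anything falls off the work surface, if the arm or the gripper's body presses on something with over 40 N, if the wrist force passes 120 N, or if a joint passes its speed limit or range.

## Robot

A 6-joint arm with a two-finger parallel gripper is mounted at the origin on the work surface. World frame = base frame: x ahead of the robot, y to its left, z up, the work surface at z = 0. Lengths are in m, angles in degrees, forces in N, time in s.
With the tool pointing down it reaches from about 0.325 to 0.925 m from the base axis. Payload 3.1 kg.
Tool frame: the origin (TCP) lies on the centre line of the jaws, within the pads' length; the fingertips stand 19 mm ahead of it and the grasp point (between the pads) is the TCP; z points along the fingers, y is the direction in which the jaws open and shut (so a half turn about z gives the same grasp; the last joint's range is limited). The gripper opens to 85 mm and grips with 20 to 120 N. Pads are 22 mm wide; open, the fingers measure 114 mm over their backs; the gripper's body (76 mm by 85 mm) begins 54 mm behind the grasp point. The pads swing forward as they close: fully open they stand 13 mm farther back than shut.
Start: joints at [-77.017, 12.427, 92.441, -0, 75.132, -6.429], TCP at [0.208, -0.589, 0.25] pointing down, gripper open.
Joint ranges: [-157.48, 157.48], [-44.54, 120.13], [17.64, 146.25], [-64.5, 244.5], [7.68, 150.69], [-147.95, 147.95]. Speed limits (degrees/s): [159.86, 159.86, 180, 180, 180, 180].

## Interface

Orientations are given as [roll, pitch, yaw] about the fixed x, y, z axes, in that order (R = Rz(yaw) Ry(pitch) Rx(roll)).
In Python, from bench import arm gives the robot as it stands.
- The arm moves only by the shell command python3 -m inch 'ROWS' [FORCE]. ROWS is JSON, a list that holds one entry, the list of rows, each a list of 5 numbers: the opening in per cent of the stroke, from 0 (shut) to 100 (fully open), then the shift along the tool's x, y, z in mm, then the turn about the tool's z in rad. A call has 1 to 10 rows; each row shifts and turns the commanded pose from where the row before left it, along the tool's axes as they then stand; what a row does not reach is not made up. A row lasts 1/12 s, in which the tool goes at most 41.7 mm and 7.16 degrees, less where a joint would pass 70% of its speed; a pose out of reach is approached as far as the arm can. A call is refused whole if a number of a shift passes 41.7 or a number of a turn 0.125, either way. A call with a gripper value outside its range is refused whole. The fingers move at their own pace and stop on an object; FORCE is the grip in N (left out, the last holds). Time passes only in rows, so rows that do not move let the fingers close. It gives the time, the measured TCP pose, the force and the opening at its end, in the units of the state.
- arm.sense(): the state, without advancing time (a new reading comes with each control period).
- arm.camera(name): name is "scene" or "top" or "wrist"; returns a dict with "img" (384x512x3 uint8, red, green, blue), "fovy" (degrees; the focal length in pixels is half the picture's height over the tangent of half this angle, whatever the lens; pixels are square), "cx", "cy" (the principal point, pixels), "view" (4x4, takes a point from world to camera coordinates); the wrist camera has in their place "hand_eye" (4x4, takes a point from camera to tool coordinates, whose origin is the TCP and whose axes are the flange's). Camera axes: x right, y down, z forward; pixel columns grow to the right and rows downward; lengths in m; the calibration is good to about 2 mm. A picture is of the moment at which its call begins: read the wrist's pose just before it. There is no depth.
- arm.finish_job(): hands the job in, once; it reports no verdict.
The state is a dict: "t": time; "joint_positions": joint angles; "joint_velocities": joint speeds; "joint_efforts": joint torques, N m; "position": TCP position; "tcp_rot": TCP orientation; "force": force on the tool from outside, world axes, zero at the start; "wrist_torque": the same for the moment, N m; "gripper_width": opening from 0.0 (shut) to 1.0 (fully open).
Only numpy, scipy, OpenCV 4.12 (cv2) and the standard library are available. Lean on these libraries where they do the work, as an engineer would, in place of code of your own. Each camera call takes 0.05 s, during which the arm holds its last target. There are 200 camera calls.

## Working session

There is one attempt and no reset: what is moved stays moved. The work goes in short steps, Python scripts to look and compute and a shell command to move; the robot and the scene stay as the last step left them, time stands still between calls to the robot, and variables do not carry over. Pictures are saved under pics/ and viewed, about 8 in all and at most 12, crops included, and the job is handed in when it is done.

```bash
ls; mkdir -p pics; python3 - <<'E'
from bench import arm
import cv2
s=arm.sense();print(s)
for n in("top","scene"):
    c=arm.camera(n);cv2.imwrite(f"pics/{n}0.png",c["img"][:,:,::-1]);print(n,c["fovy"],c["cx"],c["cy"],c["view"])
E
```

```text
pics
{'t': 0.0, 'joint_positions': array([-7.70174147e+01,  1.24777936e+01,  9.25303843e+01, -3.70522840e-04,
        7.51313485e+01, -6.42785764e+00]), 'joint_velocities': array([ 0.15282746,  0.03718552, -0.02536107, -0.09323278, -0.04331806,
        0.02936222]), 'joint_efforts': array([-1.81126019e-03, -3.96846950e+01, -3.03854334e+01, -2.79451560e-04,
        9.79229284e-03, -5.22435045e-06]), 'position': array([ 0.20755807, -0.58870003,  0.24893963]), 'tcp_rot': array([-1.79861311e+02, -1.52646220e-02,  1.94105200e+01]), 'force': array([ 0.48685479, -0.8964277 , -1.16138455]), 'wrist_torque': array([-0.036845  ,  0.08424553,  0.02355184]), 'gripper_width': 0.9984004083357045}
top 51.7888721210511 254.17667417572707 189.50109540608597 [[-0.02844148 -0.99947824 -0.01530795  0.03934832]
 [-0.99362497  0.02993958 -0.10868783  0.55479772]
 [ 0.10908944  0.01211911 -0.99395806  1.46279839]
 [ 0.          0.          0.          1.        ]]
scene 42.92252687497886 252.32208856053356 189.9014105952948 [[-0.9648004   0.26243657 -0.01694771  0.51404097]
 [ 0.20507789  0.71045778 -0.67319596 -0.04513128]
 [-0.16463061 -0.65297534 -0.73926989  1.73830079]
 [ 0.          0.          0.          1.        ]]
```

View pics/top0.png

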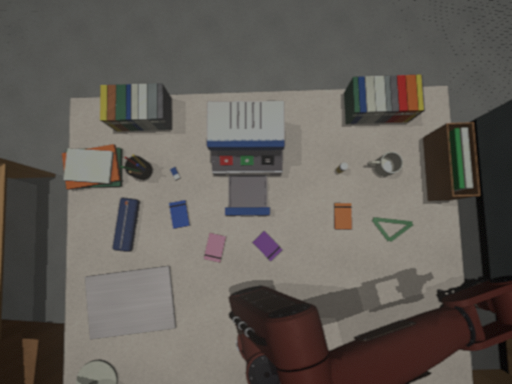

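View pics/scene0.png

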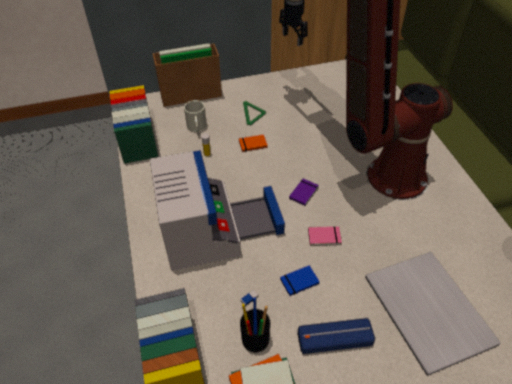

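```bash
cat >h.py <<'E'
import numpy as np,cv2
from bench import arm
def cam(n):
    s=arm.sense();c=arm.camera(n);c['f']=192/np.tan(np.radians(c['fovy']/2))
    if n=="wrist":
        from scipy.spatial.transform import Rotation as R
        T=np.eye(4);T[:3,:3]=R.from_euler('xyz',s['tcp_rot'],degrees=True).as_matrix();T[:3,3]=s['position']
        c['pose']=T@c['hand_eye']
    else: c['pose']=np.linalg.inv(c['view'])
    return c
def ray(c,uv):
    uv=np.atleast_2d(uv).astype(float);P=c['pose']
    d=np.c_[(uv[:,0]-c['cx'])/c['f'],(uv[:,1]-c['cy'])/c['f'],np.ones(len(uv))]@P[:3,:3].T
    return P[:3,3],d
def onz(c,uv,z):
    o,d=ray(c,uv);return o+d*((z-o[2])/d[:,2])[:,None]
def proj(c,p):
    V=np.linalg.inv(c['pose']);q=np.atleast_2d(p)@V[:3,:3].T+V[:3,3]
    return np.c_[c['cx']+c['f']*q[:,0]/q[:,2],c['cy']+c['f']*q[:,1]/q[:,2]]
def blobs(c,lo,hi,amin=25):
    m=cv2.inRange(cv2.cvtColor(c['img'],cv2.COLOR_RGB2HSV),lo,hi)
    return [k for k in cv2.findContours(m,cv2.RETR_EXTERNAL,cv2.CHAIN_APPROX_NONE)[0] if cv2.contourArea(k)>amin]
def rect(c,k,z):
    p=onz(c,k[:,0],z);r=cv2.minAreaRect((p[:,:2]*1000).astype(np.float32));return np.round(r[0],1),np.round(r[1],1),round(r[2],1)
E
python3 - <<'E'
from h import *
c=cam("top")
print('blue')
for k in blobs(c,(105,120,50),(125,255,255)): print(cv2.boundingRect(k),cv2.contourArea(k),rect(c,k,.016),rect(c,k,.062))
print('green')
for k in blobs(c,(45,100,50),(85,255,255),10): print(cv2.boundingRect(k),rect(c,k,.108))
print('red')
for k in blobs(c,(0,150,80),(6,255,255),10)+blobs(c,(170,150,80),(180,255,255),10): print(cv2.boundingRect(k),rect(c,k,.108))
c=cam("scene")
print('S blue')
for k in blobs(c,(105,120,50),(125,255,255)): print(cv2.boundingRect(k),cv2.contourArea(k),rect(c,k,.016),rect(c,k,.062))
E
```

```text
blue
(226, 208, 43, 7) 210.0 (array([476.2,  52.9]), array([159.4,  22.8]), 88.3) (array([473.6,  51.4]), array([154.5,  22.1]), 88.3)
(171, 205, 17, 23) 265.0 (array([465. , 311.2]), array([76.9, 55.6]), 8.9) (array([462.8, 301.8]), array([74.6, 53.9]), 8.9)
(208, 142, 75, 5) 262.0 (array([735.1,  53.9]), array([286.1,  15.8]), 88.2) (array([724.6,  52.4]), array([277.4,  15.3]), 88.2)
(127, 85, 3, 34) 66.0 (array([920.1, 508.8]), array([134.1,   7.9]), 0.4) (array([903.9, 493.3]), array([129.9,   7.7]), 0.4)
(358, 77, 8, 35) 138.5 (array([ 919.4, -406.8]), array([137.8,  20.1]), 0.8) (array([ 903.3, -394.2]), array([133.6,  19.5]), 0.8)
green
(241, 156, 12, 9) (array([655.1,  46.8]), array([39.8, 29.3]), 88.2)
(454, 128, 10, 60) (array([ 641.3, -712.7]), array([215. ,  20.6]), 0.0)
red
(221, 156, 11, 9) (array([657.3, 120.8]), array([36.2, 29.3]), 88.9)
(397, 76, 11, 35) (array([ 885.9, -528.9]), array([129.4,  29.2]), 0.2)
S blue
(140, 327, 53, 19) 266.5 (array([880.2, 385. ]), array([ 18.2, 143.9]), 89.7) (array([876.9, 408.8]), array([ 17.5, 138.6]), 89.7)
(299, 320, 75, 30) 1183.5 (array([435.6, 503.6]), array([ 67.1, 196.8]), 81.2) (array([448.7, 523.1]), array([ 64.6, 189.6]), 81.2)
(243, 294, 14, 39) 84.5 (array([643.7, 378.3]), array([118.5,  34.6]), 76.8) (array([649.2, 402.4]), array([114.1,  33.4]), 76.8)
(281, 266, 38, 29) 587.0 (array([474.3, 315. ]), array([98.3, 65.3]), 8.9) (array([486. , 341.5]), array([94.7, 62.9]), 8.9)
(264, 187, 20, 47) 317.5 (array([465.7,  32.7]), array([204.4,  29.2]), 88.7) (array([477.7,  69.5]), array([196.9,  28.2]), 88.7)
(194, 151, 22, 71) 377.5 (array([ 665.5, -143.1]), array([344.9,  27.1]), 89.0) (array([670.1, -99.8]), array([332.2,  26.1]), 89.0)
(114, 118, 36, 10) 81.0 (array([ 880. , -553.3]), array([ 20.6, 139.3]), 89.8) (array([ 876.7, -494.8]), array([ 19.8, 134.2]), 89.8)
```

```bash
cat >>h.py <<'E'
def go(x,y,z,yaw=None):
    "print tool-axis shift (mm) to a world target, and turn (rad)"
    from scipy.spatial.transform import Rotation as R
    s=arm.sense();d=R.from_euler('xyz',s['tcp_rot'],degrees=True).inv().apply(np.array([x,y,z])-s['position'])*1000
    print('t',round(s['t'],2),'pos',np.round(s['position'],4),'rot',np.round(s['tcp_rot'],2),'F',np.round(s['force'],1),'w',round(s['gripper_width'],3),'shift',np.round(d,1),'turn',None if yaw is None else round(np.radians(s['tcp_rot'][2]-yaw),3))
E
python3 -m inch '[[[100,35,0,0,0.09],[100,35,0,0,0.09],[100,35,0,0,0],[100,35,0,0,0]]]' 
python3 -c "
from h import *
go(.47,.315,.25,8.9)"
```

```text
t: 0.53
position: [0.3448, -0.5576, 0.2501]
tcp_rot: [-180.0, 0.0, 9.0]
force: [-0.1, -0.6, -0.9]
gripper_width: 0.999
t 0.53 pos [ 0.3448 -0.5576  0.2501] rot [-1.7998e+02  1.0000e-02  9.0400e+00] F [-0.1 -0.6 -0.9] w 0.999 shift [ 2.607e+02 -8.421e+02  4.000e-01] turn 0.002
```

```bash
python3 -m inch '[[[100,12,-39,0,0],[100,12,-39,0,0],[100,12,-39,0,0],[100,12,-39,0,0],[100,12,-39,0,0],[100,12,-39,0,0],[100,12,-39,0,0],[100,12,-39,0,0],[100,12,-39,0,0],[100,12,-39,0,0]]]' | head -2
python3 -m inch '[[[100,12,-39,0,0],[100,12,-39,0,0],[100,12,-39,0,0],[100,12,-39,0,0],[100,12,-39,0,0],[100,12,-39,0,0],[100,12,-39,0,0],[100,12,-39,0,0],[100,12,-39,0,0],[100,12,-39,0,0]]]' | head -2
python3 - <<'E'
from h import *
c=cam("wrist");cv2.imwrite("pics/w1.png",c["img"][:,:,::-1])
go(.47,.315,.25,8.9)
print(np.round(c['hand_eye'],3),c['fovy'])
E
```

```text
t: 1.37
position: [0.4003, -0.1522, 0.2503]
t: 2.2
position: [0.4571, 0.2522, 0.2503]
t 2.25 pos [0.4577 0.2588 0.2505] rot [-1.7958e+02 -1.5000e-01  9.3300e+00] F [0.3 3.5 0.4] w 0.996 shift [ 21.3 -53.5   0.9] turn 0.007
[[-0.    -0.955 -0.297  0.075]
 [ 1.     0.    -0.001 -0.002]
 [ 0.001 -0.297  0.955 -0.124]
 [ 0.     0.     0.     1.   ]] 58.079214273960545
```

View pics/w1.png

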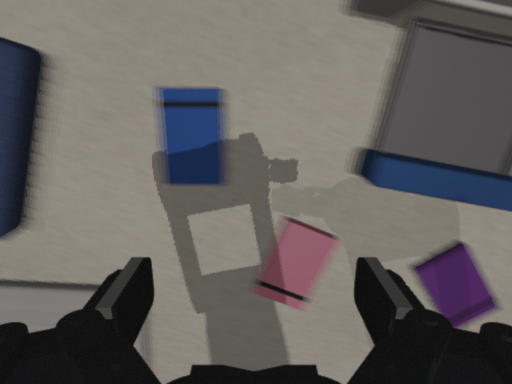

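```bash
python3 -m inch '[[[100,0,-25,0,0],[100,0,-20,0,0],[100,0,0,0,0],[100,0,0,0,0],[100,0,0,0,0]]]' | head -2
python3 - <<'E'
from h import *
c=cam("wrist");cv2.imwrite("pics/w2.png",c["img"][:,:,::-1])
h=cv2.cvtColor(c['img'],cv2.COLOR_RGB2HSV)
for k in blobs(c,(100,110,30),(130,255,255),800): print('blue',cv2.boundingRect(k),rect(c,k,.016),rect(c,k,.062))
go(.47,.315,.25,8.9)
E
```

```text
t: 2.67
position: [0.4502, 0.2937, 0.25]
blue (401, 150, 111, 53) (array([469.7,  75.6]), array([129.1,  35.6]), 88.4) (array([476.7, 105.4]), array([112.5,  31. ]), 88.4)
blue (207, 108, 62, 78) (array([462.4, 314.2]), array([80.3, 62.7]), 9.1) (array([470.3, 313.3]), array([70. , 54.7]), 9.1)
blue (18, 42, 64, 197) (array([430.5, 511.1]), array([ 38.7, 210.9]), 80.6) (array([442.5, 484.9]), array([ 33.7, 183.8]), 80.6)
blue (0, 30, 38, 199) (array([436.8, 549.9]), array([ 30.7, 208.7]), 80.0) (array([448. , 518.7]), array([ 26.8, 181.9]), 80.0)
t 2.72 pos [0.4504 0.2934 0.2501] rot [1.7996e+02 2.0000e-02 9.0600e+00] F [0.1 0.1 0.5] w 1.001 shift [ 22.8 -18.2   0.1] turn 0.003
```

View pics/w2.png

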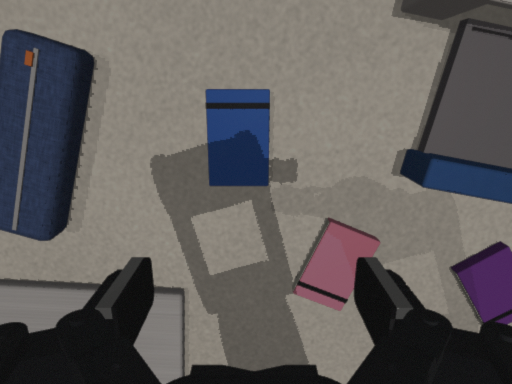

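```bash
python3 - <<'E'
from h import *
c=cam("wrist")
p=onz(c,[(206,89.5),(270,89.5),(269.5,185.5),(209,185.5)],.016)[:,:2]*1000
print(p.round(1),p.mean(0),np.linalg.norm(np.diff(p,axis=0),axis=1),np.degrees(np.arctan2(*(p[0]+p[1]-p[2]-p[3])[::-1])))
x,y=p.mean(0)/1000
go(x,y,.020,9.1)
E
```

```text
[[514.9 353.5]
 [524.9 290.9]
 [427.6 274.6]
 [417.4 338.8]] [471.23011259 314.43219664] [63.34633051 98.63822678 65.01484668] 9.070447683405467
t 2.77 pos [0.4505 0.2933 0.2502] rot [1.7997e+02 1.0000e-02 9.0300e+00] F [-0.2  1.1 -0.1] w 0.995 shift [ 23.9 -17.7 230.2] turn -0.001
```

```bash
python3 -m inch '[[[100,12,-9,20,0],[100,12,-9,30,0],[100,0,0,40,0],[100,0,0,40,0],[100,0,0,40,0],[100,0,0,30,0],[100,0,0,20,0],[100,0,0,12,0],[100,0,0,0,0],[100,0,0,0,0]]]'
python3 -m inch '[[[70,0,0,0,0],[70,0,0,0,0],[70,0,0,0,0],[60,0,0,0,0],[60,0,0,0,0],[60,0,0,0,0],[60,0,0,0,0]]]' 30
python3 - <<'E'
from h import *
c=cam("wrist");cv2.imwrite("pics/w3.png",c["img"][:,:,::-1])
E
```

```text
t: 3.6
position: [0.4716, 0.3155, 0.0185]
tcp_rot: [180.0, 0.0, 9.0]
force: [0.6, -0.5, 0.3]
gripper_width: 0.999
t: 4.18
position: [0.4733, 0.3168, 0.0209]
tcp_rot: [-179.9, -0.3, 9.1]
force: [-0.6, -2.2, 6.5]
gripper_width: 0.735
```

View pics/w3.png

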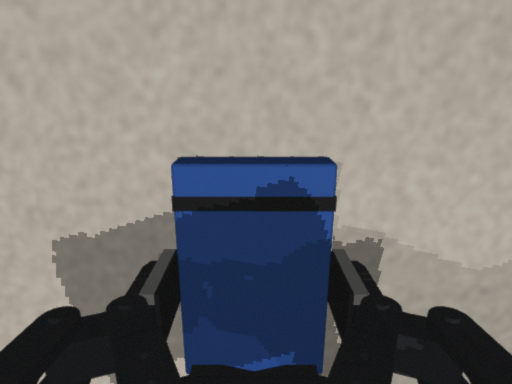

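```bash
python3 -m inch '[[[60,0,0,-10,0],[60,0,0,-25,0],[60,0,0,-40,0],[60,0,0,-40,0],[60,0,0,-40,0],[60,0,0,-25,0],[60,0,0,0,0.06],[60,0,0,0,0.07],[60,0,0,0,0.06],[60,0,0,0,0]]]'
python3 -c "
from h import *
go(.520,.05,.2,-1.7)"
```

```text
t: 5.07
position: [0.4706, 0.316, 0.1989]
tcp_rot: [-180.0, 0.0, -1.8]
force: [-0.1, -0.6, -1.4]
gripper_width: 0.737
t 5.07 pos [0.4706 0.316  0.1989] rot [-179.98    0.     -1.83] F [-0.1 -0.6 -1.4] w 0.737 shift [ 57.9 264.3  -1.2] turn -0.002
```

```bash
python3 -m inch '[[[60,4,20,0,0],[60,7,35,0,0],[60,7,38,0,0],[60,8,38,0,0],[60,8,38,0,0],[60,8,38,0,0],[60,8,33,0,0],[60,8,24,0,0],[60,0,0,0,0],[60,0,0,0,0]]]' |head -2
python3 -m inch '[[[60,0,0,0,0],[60,0,0,0,0],[60,0,0,0,0]]]' |head -3
python3 - <<'E'
from h import *
c=cam("wrist");cv2.imwrite("pics/w4.png",c["img"][:,:,::-1])
go(.548,.05,.035,-1.7)
E
```

```text
t: 5.9
position: [0.5208, 0.0492, 0.1983]
t: 6.15
position: [0.5204, 0.0515, 0.1981]
tcp_rot: [-180.0, 0.0, -1.7]
t 6.2 pos [0.5205 0.0514 0.1982] rot [-1.7999e+02  2.0000e-02 -1.6700e+00] F [ 0.1  0.3 -1.7] w 0.738 shift [ 27.6   0.7 163.2] turn 0.001
```

View pics/w4.png

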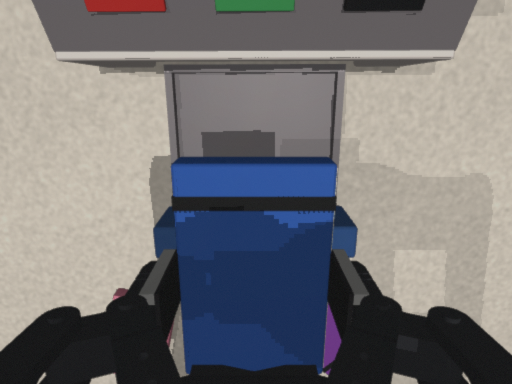

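```bash
python3 - <<'E'
from h import *
c=cam("wrist")
P=lambda uv,z:(onz(c,uv,z)[:,:2]*1000).round(1).tolist()
print('plate top back',P([(169,208),(343,208)],.062),'front',P([(156,233),(355,233)],.062))
for k in blobs(c,(100,110,25),(130,255,255),200): print(cv2.boundingRect(k),rect(c,k,.062))
g=cv2.cvtColor(c['img'],cv2.COLOR_RGB2GRAY)
for r in(100,140): print(r,g[r,155:190].tolist(),g[r,322:355].tolist())
print(g[55:85,255].tolist())
for k in blobs(c,(45,100,40),(85,255,255),200):
  x,y,w,h=cv2.boundingRect(k);print('green',x,y,w,h,P([(x+w/2-.5,y+h)],.0985))
cv2.imwrite("pics/c4.png",cv2.resize(c["img"][50:270,140:370,::-1],None,fx=3,fy=2.7,interpolation=cv2.INTER_CUBIC))
E
```

```text
plate top back [[505.6, 121.2], [501.6, -17.3]] front [[484.3, 134.0], [479.7, -28.1]]
(154, 207, 203, 167) (array([422. ,  55.1]), array([164.5, 164.7]), 88.5)
(171, 157, 166, 40) (array([529.2,  53.2]), array([127.2,  31.1]), 88.4)
100 [187, 189, 189, 189, 188, 189, 190, 192, 191, 192, 189, 146, 122, 120, 119, 120, 119, 116, 88, 54, 54, 99, 106, 108, 107, 109, 119, 120, 121, 121, 122, 120, 121, 122, 122] [126, 126, 126, 126, 126, 126, 126, 126, 122, 84, 75, 59, 50, 64, 117, 124, 124, 124, 125, 124, 128, 151, 161, 165, 180, 183, 182, 182, 183, 182, 182, 180, 181]
140 [195, 193, 192, 194, 195, 193, 192, 188, 188, 187, 189, 190, 193, 187, 145, 120, 116, 117, 116, 117, 113, 77, 52, 65, 99, 104, 106, 115, 116, 118, 117, 118, 117, 118, 117] [111, 110, 111, 109, 110, 110, 110, 105, 70, 48, 50, 79, 106, 109, 110, 109, 110, 113, 142, 169, 173, 174, 177, 179, 181, 178, 175, 172, 167, 167, 170, 171, 170]
[197, 196, 186, 166, 139, 90, 91, 103, 100, 85, 70, 68, 68, 69, 78, 116, 114, 76, 79, 118, 130, 132, 132, 130, 131, 131, 131, 130, 131, 130]
green 215 0 79 12 [[637.1, 49.7]]
```

View pics/c4.png

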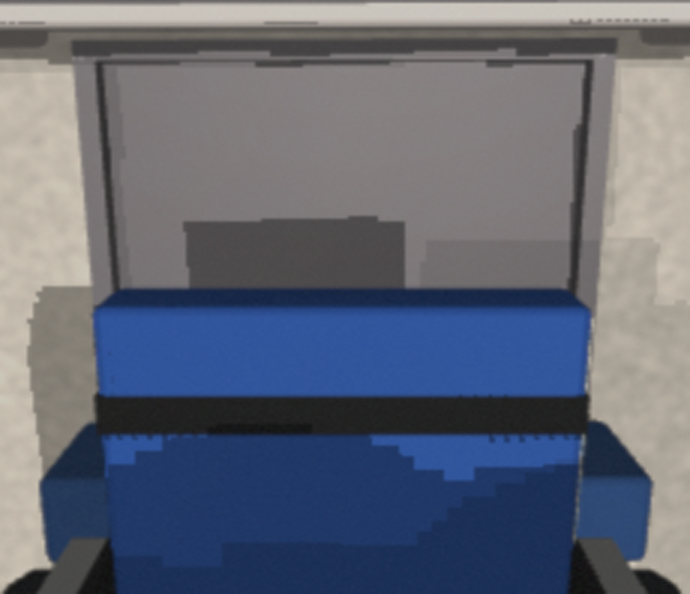

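```bash
python3 - <<'E'
from h import *
c=cam("wrist")
P=lambda uv,z:(onz(c,uv,z)[:,:2]*1000).round(1).tolist()
print('plate top back',P([(154,226),(356.7,226)],.062),'front',P([(156,257),(356,257)],.062))
print('walls',P([(166,100),(173.5,100),(335,100),(342.5,100)],.024),P([(169,140),(176,140),(332,140),(339.7,140)],.024))
print('rear wall',P([(255,69.5),(255,71.5)],.024),'body front bottom edge',P([(255,59.5)],.081))
go(.548,.05,.035,-1.7)
p=np.array(onz(c,[(172,157),(337,157)],.19));print(p)
E
```

```text
plate top back [[490.6, 134.9], [485.9, -29.2]] front [[462.8, 136.4], [458.0, -30.3]]
walls [[587.5, 124.2], [587.4, 118.0], [583.4, -16.2], [583.3, -22.4]] [[554.4, 125.1], [554.2, 119.1], [550.3, -15.0], [550.1, -21.6]]
rear wall [[609.2, 49.6], [607.7, 49.6]] body front bottom edge [[612.7, 49.6]]
t 6.3 pos [0.5207 0.0512 0.1982] rot [-1.80e+02  1.00e-02 -1.69e+00] F [-0.8 -0.7 -2.2] w 0.741 shift [ 27.4   0.4 163.2] turn 0.0
[[0.57053416 0.08322053 0.19      ]
 [0.56868471 0.01945502 0.19      ]]
```

```bash
python3 -m inch '[[[60,14,0,10,0],[60,13,0,20,0],[60,0,0,30,0],[60,0,0,35,0],[60,0,0,30,0],[60,0,0,18,0],[60,0,0,8,0],[60,0,0,0,0],[60,0,0,0,0]]]'
python3 -c "
from h import *
go(.548,.0515,.035,-1.7)"
```

```text
t: 7.05
position: [0.5484, 0.0497, 0.0478]
tcp_rot: [-180.0, -0.0, -1.8]
force: [1.0, -0.3, -1.1]
gripper_width: 0.736
t 7.05 pos [0.5484 0.0497 0.0478] rot [-1.80e+02 -4.00e-02 -1.76e+00] F [ 1.  -0.3 -1.1] w 0.736 shift [-0.5 -1.7 12.8] turn -0.001
```

```bash
python3 -m inch '[[[60,0,-1.5,4,0],[60,0,0,3,0],[60,0,0,2,0],[60,0,0,1,0],[60,0,0,0,0],[60,0,0,0,0]]]'
python3 -m inch '[[[60,0,0,1,0],[60,0,0,0.5,0],[60,0,0,0,0],[60,0,0,0,0]]]'
```

```text
t: 7.55
position: [0.548, 0.0509, 0.0375]
tcp_rot: [180.0, -0.0, -1.8]
force: [-0.1, -0.2, -1.1]
gripper_width: 0.741
t: 7.88
position: [0.5479, 0.051, 0.0357]
tcp_rot: [180.0, 0.0, -1.8]
force: [-0.7, 0.4, -0.5]
gripper_width: 0.735
```

```bash
python3 -m inch '[[[60,0,0,0.6,0],[60,0,0,0.4,0],[60,0,0,0.3,0],[60,0,0,0,0],[60,0,0,0,0]]]'
python3 -m inch '[[[77,0,0,0,0],[80,0,0,0,0],[84,0,0,0,0],[90,0,0,0,0],[92,0,0,0,0],[92,0,0,0,0]]]'
python3 -m inch '[[[92,0,0,-5,0],[92,0,0,-15,0],[92,0,0,-30,0],[92,0,0,-40,0],[92,-10,0,-40,0],[92,-10,0,-30,0],[92,-10,0,0,0],[92,0,0,0,0],[92,0,0,0,0]]]'
python3 - <<'E'
from h import *
c=cam("wrist");cv2.imwrite("pics/w5.png",c["img"][:,:,::-1])
E
```

```text
t: 8.3
position: [0.5482, 0.0509, 0.035]
tcp_rot: [180.0, -0.0, -1.8]
force: [-2.3, -0.6, 3.1]
gripper_width: 0.731
t: 8.8
position: [0.5479, 0.051, 0.0344]
tcp_rot: [-180.0, -0.0, -1.8]
force: [0.1, -0.1, -0.0]
gripper_width: 0.918
t: 9.55
position: [0.5173, 0.052, 0.1943]
tcp_rot: [-180.0, 0.0, -1.8]
force: [0.7, 0.3, -1.1]
gripper_width: 0.925
```

View pics/w5.png

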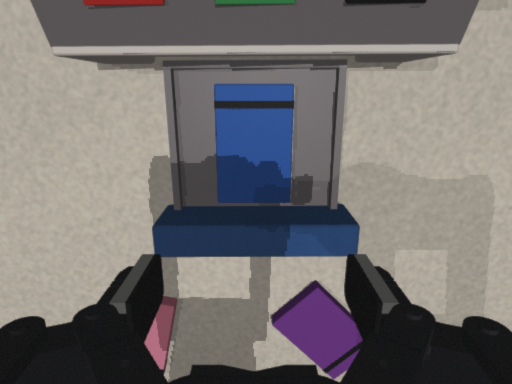

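```bash
python3 -m inch '[[[100,-30,0,0,0],[100,-35,0,0,0],[100,-35,0,0,0],[100,-30,0,0,-0.12],[100,0,0,0,-0.12]]]' | head -3
python3 -c "
from h import *
print(arm.sense()['joint_positions'].round(1))
go(.385,.055,.195,88.3)"
```

```text
t: 10.02
position: [0.3808, 0.0564, 0.1901]
tcp_rot: [-179.8, 0.6, 12.3]
[ -2.1 -14.8 125.9   0.   69.5  75.6]
t 10.02 pos [0.3808 0.0564 0.1901] rot [-179.83    0.64   12.32] F [ 1.5  0.4 -0.4] w 0.997 shift [ 3.8  2.3 -5. ] turn -1.326
```

```bash
python3 -m inch '[[[100,0,0,0,-0.12],[100,0,0,0,-0.12],[100,0,0,0,-0.12],[100,0,0,0,-0.12],[100,0,0,0,-0.12],[100,0,0,0,-0.12],[100,0,0,0,-0.12],[100,0,0,0,-0.12],[100,0,0,0,-0.12],[100,0,0,0,-0.12]]]' | head -3
python3 -m inch '[[[100,0,0,0,-0.12],[100,0,0,0,0],[100,0,0,0,0],[100,0,0,0,0]]]' | head -3
python3 -c "
from h import *
print(arm.sense()['joint_positions'].round(1))
go(.38,.055,.045,88.35)"
```

```text
t: 10.85
position: [0.387, 0.0559, 0.1924]
tcp_rot: [-179.8, 0.0, 81.1]
t: 11.18
position: [0.3875, 0.0559, 0.1935]
tcp_rot: [-179.9, 0.0, 87.4]
[ -2.1 -14.5 125.3   0.   69.3   0.5]
t 11.18 pos [0.3875 0.0559 0.1935] rot [-179.87    0.     87.45] F [-0.1 -0.2 -0.5] w 1.0 shift [ -1.3  -7.2 148.5] turn -0.016
```

```bash
python3 -m inch '[[[100,-1,-5,15,-0.015],[100,0,-4,30,0],[100,0,0,35,0],[100,0,0,35,0],[100,0,0,23,0],[100,0,0,10,0],[100,0,0,0,0],[100,0,0,0,0]]]' 
python3 -c "
from h import *
print(arm.sense()['joint_positions'].round(1))
go(.400,.0549,.045,88.3)"
```

```text
t: 11.85
position: [0.3784, 0.0553, 0.0459]
tcp_rot: [-179.9, -0.0, 88.4]
force: [-1.1, 0.0, -0.9]
gripper_width: 1.001
[ -2.2   0.2 131.6   0.   48.3  -0.6]
t 11.85 pos [0.3784 0.0553 0.0459] rot [-179.88   -0.     88.38] F [-1.1  0.  -0.9] w 1.001 shift [ 0.2 21.6  0.9] turn 0.001
```

```bash
python3 -m inch '[[[100,0,8,0,0],[100,0,7,0,0],[100,0,5,0,0],[100,0,4,0,0],[100,0,4,0,0],[100,0,5,0,0],[100,0,6,0,0],[100,0,7,0,0],[100,0,8,0,0],[100,0,8,0,0]]]' 
python3 -m inch '[[[100,0,8,0,0],[100,0,8,0,0],[100,0,8,0,0],[100,0,8,0,0],[100,0,8,0,0],[100,0,8,0,0],[100,0,7,0,0],[100,0,6,0,0],[100,0,5,0,0],[100,0,4,0,0]]]' 
python3 - <<'E'
from h import *
c=cam("top");cv2.imwrite("pics/t6.png",cv2.resize(c["img"][100:260,160:340,::-1],None,fx=4,fy=3.7,interpolation=cv2.INTER_CUBIC))
E
```

```text
t: 12.68
position: [0.4414, 0.0537, 0.0463]
tcp_rot: [-180.0, -0.0, 88.5]
force: [-1.6, 1.1, 0.5]
gripper_width: 1.001
t: 13.52
position: [0.5115, 0.0517, 0.0465]
tcp_rot: [180.0, 0.0, 88.5]
force: [-1.7, 0.9, 0.2]
gripper_width: 1.0
```

View pics/t6.png

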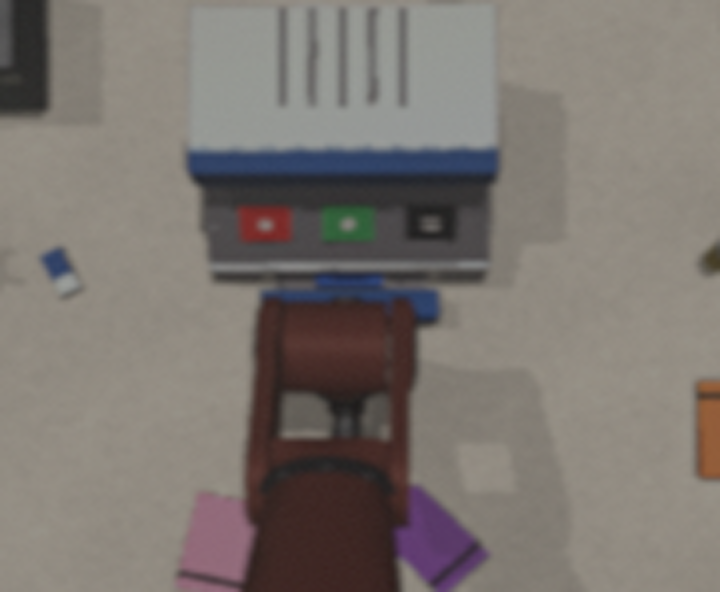

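```bash
python3 -m inch '[[[100,0,4,0,0],[100,0,4,0,0],[100,0,3,0,0],[100,0,3,0,0],[100,0,2,0,0],[100,0,2,0,0],[100,0,1,0,0],[100,0,0,0,0]]]' |grep -E 'pos|force'
python3 -m inch '[[[100,0,1,0,0],[100,0,1,0,0],[100,0,1,0,0],[100,0,0,0,0]]]' |grep -E 'pos|force'
```

```text
position: [0.5304, 0.0511, 0.0466]
force: [-0.6, -0.1, 0.2]
position: [0.5324, 0.0511, 0.0465]
force: [-4.4, -0.8, 3.4]
```

```bash
python3 -m inch '[[[100,0,1,0,0],[100,0,1,0,0],[100,0,0,0,0]]]' |grep -E 'pos|force'
python3 -m inch '[[[100,0,1,0,0],[100,0,0,0,0],[100,0,0,0,0]]]' |grep -E 'pos|force'
```

```text
position: [0.5325, 0.0512, 0.0463]
force: [-9.3, -0.2, 6.7]
position: [0.5324, 0.0512, 0.0461]
force: [-11.1, -0.5, 8.9]
```

```bash
python3 -m inch '[[[100,0,-6,0,0],[100,0,-10,0,0],[100,0,0,-20,0],[100,0,0,-30,0],[100,0,0,-30,0],[100,0,0,-15,0],[100,0,0,0,0],[100,0,0,0,0]]]' |grep -E 'pos|force'
python3 -c "
from h import *
go(.570,.0495,.140,88.4)"
```

```text
position: [0.5209, 0.0515, 0.1426]
force: [-1.2, 0.7, -0.9]
t 15.73 pos [0.5209 0.0515 0.1426] rot [179.77  -0.    88.45] F [-1.2  0.7 -0.9] w 0.998 shift [-0.7 49.1  2.8] turn 0.001
```

```bash
python3 -m inch '[[[100,0,12,0,0],[100,0,16,0,0],[100,0,14,0,0],[100,0,8,0,0],[100,0,0,0,0],[100,0,0,0,0]]]' |grep -E 'pos|force'
python3 - <<'E'
from h import *
c=cam("wrist");a=c["img"][:,:,::-1]
s=cam("scene")["img"][100:260,140:320,::-1]
cv2.imwrite("pics/w7.png",np.hstack([cv2.resize(a,(400,300)),cv2.resize(s,(340,300),interpolation=cv2.INTER_CUBIC)]))
go(.594,.0490,.130,88.3)
E
```

```text
position: [0.5688, 0.0501, 0.1399]
force: [0.4, -0.2, -0.3]
t 16.33 pos [0.5686 0.0502 0.1404] rot [-179.86   -0.     88.46] F [-0.2 -0.3  1.1] w 1.002 shift [-0.5 25.5 10.3] turn 0.003
```

View pics/w7.png

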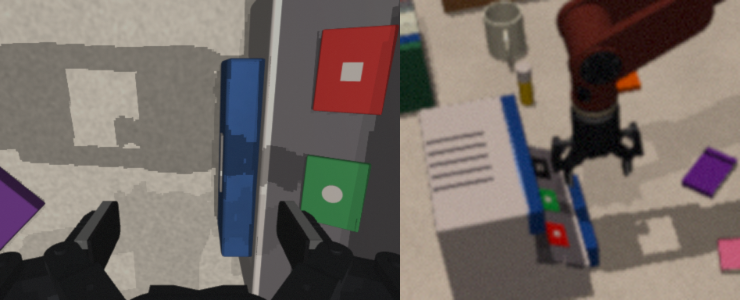

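```bash
python3 -m inch '[[[100,-0.5,7,0,0],[100,0,8,0,0],[100,0,7,0,0],[100,0,0,5,0],[100,0,0,4,0],[100,0,0,0,0],[100,0,0,0,0]]]' |grep -E 'pos|force'
python3 -m inch '[[[100,0,0,2,0],[100,0,0,2,0],[100,0,0,2,0],[100,0,0,0,0]]]' |grep -E 'pos|force'
python3 -c "
from h import *
go(.591,.0490,.120,88.3)"
```

```text
position: [0.591, 0.0491, 0.1315]
force: [0.5, 1.3, 0.6]
position: [0.5914, 0.049, 0.1259]
force: [0.5, 0.7, -0.3]
t 17.25 pos [0.5914 0.049  0.1259] rot [-179.94    0.     88.45] F [ 0.5  0.7 -0.3] w 0.998 shift [-0.  -0.4  5.9] turn 0.003
```

```bash
for i in 1; do python3 -m inch '[[[100,0,0,1.5,0],[100,0,0,1.5,0],[100,0,0,0,0]]]' |grep -E 'pos|force'; done
python3 -m inch '[[[100,0,0,1,0],[100,0,0,1,0],[100,0,0,0,0]]]' |grep -E 'pos|force'
python3 -m inch '[[[100,0,0,1,0],[100,0,0,0.5,0],[100,0,0,0,0]]]' |grep -E 'pos|force'
```

```text
position: [0.5917, 0.049, 0.1232]
force: [-0.8, 0.5, -0.6]
position: [0.5918, 0.049, 0.1213]
force: [1.1, 0.9, -0.0]
position: [0.5918, 0.049, 0.1198]
force: [0.3, 0.7, 0.3]
```

```bash
python3 -m inch '[[[100,0,0,1,0],[100,0,0,1,0],[100,0,0,0,0]]]' |grep -E 'pos|force'
python3 -m inch '[[[100,0,0,1,0],[100,0,0,1,0],[100,0,0,0,0]]]' |grep -E 'pos|force'
python3 -m inch '[[[100,0,0,1,0],[100,0,0,0.5,0],[100,0,0,0,0]]]' |grep -E 'pos|force'
```

```text
position: [0.5917, 0.049, 0.1177]
force: [0.1, -0.1, -0.3]
position: [0.5917, 0.049, 0.1157]
force: [0.8, -0.4, -0.3]
position: [0.5918, 0.049, 0.1143]
force: [1.1, -0.9, 0.1]
```

```bash
python3 -m inch '[[[100,0,0,1,0],[100,0,0,0.5,0],[100,0,0,0,0]]]' |grep -E 'pos|force'
```

```text
position: [0.5918, 0.049, 0.1128]
force: [0.5, 0.1, 0.0]
```

```bash
python3 -m inch '[[[100,0,0,1,0],[100,0,0,1,0],[100,0,0,0,0]]]' |grep -E 'pos|force'
python3 -m inch '[[[100,0,0,1,0],[100,0,0,0.5,0],[100,0,0,0,0]]]' |grep -E 'pos|force'
python3 -m inch '[[[100,0,0,1,0],[100,0,0,0.5,0],[100,0,0,0,0]]]' |grep -E 'pos|force'
```

```text
position: [0.5917, 0.049, 0.1107]
force: [0.2, 0.2, 0.0]
position: [0.5917, 0.049, 0.1093]
force: [-0.0, 0.4, 0.3]
position: [0.5918, 0.049, 0.1078]
force: [0.5, 0.3, -1.0]
```

```bash
python3 -m inch '[[[100,0,0,0.7,0],[100,0,0,0.7,0],[100,0,0,0,0]]]' |grep -E 'pos|force'
python3 -m inch '[[[100,0,0,0.7,0],[100,0,0,0.7,0],[100,0,0,0,0]]]' |grep -E 'pos|force'
python3 - <<'E'
from h import *
a=cam("wrist")["img"][:,:,::-1]
cv2.imwrite("pics/w8.png",a[100:384,200:512])
E
```

```text
position: [0.5918, 0.049, 0.1064]
force: [0.0, 0.9, 0.4]
position: [0.5917, 0.0491, 0.105]
force: [0.1, -0.0, 0.1]
```

View pics/w8.png

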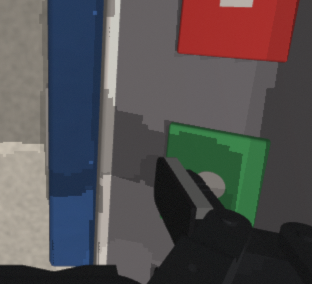

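```bash
python3 -m inch '[[[100,0,0,0.7,0],[100,0,0,0.7,0],[100,0,0,0,0]]]' |grep -E 'pos|force'
python3 -m inch '[[[100,0,0,0.7,0],[100,0,0,0.7,0],[100,0,0,0,0]]]' |grep -E 'pos|force'
python3 -m inch '[[[100,0,0,0.7,0],[100,0,0,0.7,0],[100,0,0,0,0]]]' |grep -E 'pos|force'
```

```text
position: [0.5918, 0.049, 0.1037]
force: [-0.1, -0.6, 0.4]
position: [0.5922, 0.049, 0.1028]
force: [-0.8, 0.0, 3.2]
position: [0.5927, 0.049, 0.1018]
force: [-0.6, 0.8, 4.1]
```

```bash
python3 -m inch '[[[100,0,0,0.7,0],[100,0,0,0.7,0],[100,0,0,0,0]]]' |grep -E 'pos|force'
python3 -m inch '[[[100,0,0,0.7,0],[100,0,0,0.5,0],[100,0,0,0,0]]]' |grep -E 'pos|force'
```

```text
position: [0.593, 0.049, 0.1013]
force: [-2.5, 0.3, 7.9]
position: [0.5932, 0.049, 0.1011]
force: [-5.2, -1.0, 12.2]
```

```bash
python3 -m inch '[[[100,0,0,0,0],[100,0,0,0,0]]]' |grep -E 'pos|force'
python3 -m inch '[[[100,0,-1,-3,0],[100,0,-3,-6,0],[100,0,-6,-10,0],[100,0,-12,-12,0],[100,0,-20,-8,0],[100,0,-30,0,0],[100,0,-30,0,0],[100,0,-25,0,0],[100,0,0,0,0],[100,0,0,0,0]]]' |grep -E 't:|pos|force'
python3 - <<'E'
from h import *
a=cam("top");b=cam("wrist")["img"][:,:,::-1];i=a["img"][60:270,100:420,::-1]
cv2.imwrite("pics/t9.png",np.hstack([cv2.resize(i,(480,315),interpolation=cv2.INTER_CUBIC),cv2.resize(b,(315,315))]))
for k in blobs(a,(105,120,50),(125,255,255)): print(cv2.boundingRect(k),rect(a,k,.062))
E
```

```text
position: [0.5932, 0.049, 0.1011]
force: [-5.3, 0.2, 12.3]
t: 22.55
position: [0.4629, 0.0526, 0.1365]
tcp_rot: [-179.9, -0.0, 88.5]
force: [-0.4, -0.8, 0.9]
(226, 174, 43, 6) (array([601.6,  48. ]), array([156. ,  18.7]), 88.2)
(208, 142, 75, 5) (array([724.6,  52.4]), array([277.4,  15.3]), 88.2)
(126, 85, 4, 34) (array([903.9, 495.2]), array([129.9,  11.4]), 0.3)
(358, 77, 8, 35) (array([ 903.2, -394.1]), array([133.4,  19.9]), 1.1)
```

View pics/t9.png

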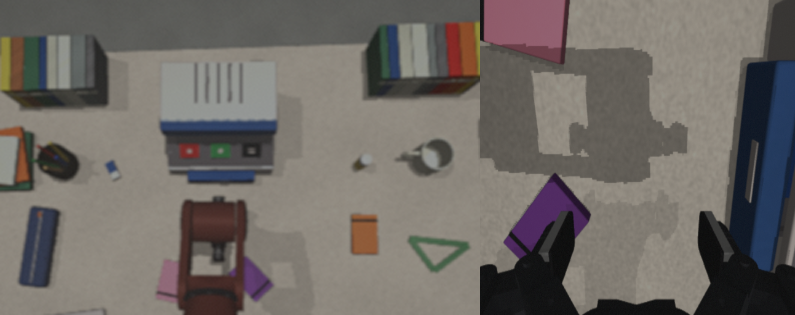

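```bash
python3 -c "
from bench import arm
print(arm.finish_job())"
```

```text
the job is handed in; nothing more can be done
None
```

The job is done and handed in at about 22.6 s of the 64 s allowed; no verdict was reported.

- **Notebook:** I laid the blue notebook flat in the tray, cover up and long side pointing into the machine. It settled at about 3 N. The wrist picture after release showed it flat, centred and free.
- **Tray:** I pushed it with one fingertip until it stopped moving while the force rose to about 11 N. The top camera puts its travel at about 128 mm, and the front plate within about 2 mm of where it should sit when home.
- **Green key:** The moves allow no tilt, so I pressed with the tool upright. I used the front finger of the open gripper, which stands ahead of the gripper's body. It pressed the key's lower middle to its stop at about 13 N normal force, held for at least 0.17 s, then drew back. I felt no contact other than the key, and nothing touched the hood as far as the force readings show.
- **Final check:** The last pictures show the orange notebook, the other keys, the hood and the rest of the desk looking unchanged, with the gripper touching nothing. I compared the bystanders by eye only and did not measure them. Whether the key press registered rests on the force readings alone.

No check failed. The one disagreement was an early reading of the tray's rear wall, about 5 mm off the front-plate reading; I put it down to the overhang and used the plate.

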